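Clamp a blank in the shaping jig with the screw hold-down

TASK

Get the planed wooden blank ready for moulding: lay it in the plywood holding jig and slide it under the screw hold-down until it lies flat and square, snug against both the long dark fence and the end stop. Then wind the black knob down (clockwise from above), letting your grip sink with it so that the spring arm is not bent on the way, until the foot just meets the wood, and give it about a quarter turn more, so that the spring arm holds the blank firmly but the foot does not bruise it. Leave the tools lying round about where they are.

Things in the scene. Friction and masses are not known exactly. Their poses are not given: they have to be found in the camera images.
- blank: planed pale wooden block, a plain box 50 (x) x 200 (y) x 40 (z) mm, about 0.2 kg, loose on the table at the start. Origin: centre of its underside; y along its length. Either end may go to the stop.
- jig: holding jig, fixed. Plywood board 18 mm thick, spans x -65..95, y -165..165 mm of its frame: x points to the fence (away from the robot), y left, z up; origin on the board's underside. Its near side (-x) and left end (+y) are open. Behind the fence at y -115..-75 stands a blue pillar (x 53..87, up to z 117) that carries the hold-down.
- seat (a point): point on the board's upper face (jig x 0, y -40, z 18 mm) where the blank's origin lies when it is fully home; axes as the jig's. Fence and stop are 14 mm high, so grip the blank higher up than that. A few newtons of contact tell that it is home.
- fence (a point): middle of the foot of the fence face: a dark wooden strip 20 mm thick, 14 mm high, along jig y from -140 to 165 mm; its face is 25 mm from the seat on the +x side.
- stop (a point): middle of the foot of the end stop's face: a dark wooden block 14 mm high, 60 mm long; its face is 100 mm from the seat on the -y side.
- press_screw: steel screw through a nut, radius 16 mm, at the end of a spring arm (two steel leaves, 28 mm wide, over the blank at jig z 87..111). Origin: on the screw axis, at the rim of the foot's steel cup, radius 15 mm; z up. The rubber foot does not turn; it is worn and stands 3 to 8 mm out below the rim, not known closer. It starts 3 to 9 mm above a seated blank.
- knob_grip (a point): centre of the black ribbed round knob, diameter 42 mm, 26 mm high, axis vertical (jig x 0, y -95 mm); 10 mm or more of free room below its rim. Clockwise from above it sinks with the screw, 12 mm per turn (1.91 mm per rad), about 0.25 to 0.75 turn before the foot meets the wood. Drag 0.2 N m; it stays where it is left.
- nut (a point): top of the nut on the spring arm, 92 mm above the board when unloaded. Once the foot is on the wood the knob sinks no further: turning on lifts nut and arm, 17 N per mm, so 32 N of foot force per rad, 51 N for a quarter turn. 30 to 70 N is a firm hold; over 85 N bruises. Pushing the knob down adds to it; keeping the knob at one height while it turns in the air bends the arm up (keep under 1.5 mm).
- tape_measure: yellow tape measure, 36 x 89 x 67 mm, loose; origin at the centre of its underside. To be left alone.
- sanding_block: brown cork sanding block, 64 x 112 x 32 mm, loose; origin at the centre of its underside. To be left alone.
- carpenter_pencil: red carpenter's pencil, 15 x 178 x 8 mm, loose; origin at the centre of its underside. To be left alone.
- setting_gauge: pale alloy bridge gauge, 42 x 120 x 95 mm, loose; origin at the centre of its underside. To be left alone.

How it is judged:
On the way, in this order (a step that is already met when the one before it is completed fails the run):
1. the blank lies home in the jig, on the board and against fence and end stop (x of blank in the frame of seat between -0.002 and 0.002 m and y of blank in the frame of seat between -0.002 and 0.002 m and z of blank in the frame of seat between -0.002 and 0.002 m and angle between the y axis of blank and the y axis of seat, either way round below 0.03 rad), for 0.2 s.
2. the foot holds the seated blank with 30 to 70 N (all of step 1 and contact force between press_screw and blank between 30 and 70 N), for 0.2 s.
At the end, for the whole second after the job is handed in: the blank lies flat on the board within 2 mm of fence and end stop and square to them within 0.03 rad, and the foot presses on it with 30 to 70 N, all at rest (all of step 2 and linear speed of blank below 0.01 m/s); the robot touches nothing.
It fails at once if the foot presses the wood with more than 85 N (bruised) (contact force between press_screw and blank above 85 N).
It fails at once if the spring arm is bent up by more than 1.5 mm while the foot is clear of the wood (knob held back or pulled) (z of nut in the frame of seat above 0.0938 m and contact force between press_screw and blank below 2 N).
It fails at once if tape measure, sanding block, pencil or setting gauge is moved by more than 20 mm (distance of any of tape_measure, sanding_block, carpenter_pencil, setting_gauge from where it was at the start of the episode above 0.02 m).
It also fails if it takes over 72 s, if anything falls off the work surface, if the arm or the gripper's body presses on something with over 40 N, if the wrist force passes 120 N, or if a joint passes its speed limit or range.

ROBOT

A 7-joint arm with a two-finger parallel gripper is mounted at the origin on a cart in front of the work surface, level with it; the furniture and walls round the work are solid. World frame = base frame: x ahead of the robot, y to its left, z up, the work surface at z = 0. Lengths are in m, angles in rad, forces in N, time in s.
With the tool pointing down it reaches from about 0.4 to 0.85 m from the base axis. Payload 4.5 kg.
Tool frame: the origin (TCP) lies at the very end of the fingers, on their centre line; the grasp point (between the pads) lies 19 mm behind it; z points along the fingers, y is the line along which they close (so a half turn about z gives the same grasp; the last joint's range is limited). The gripper opens to 88 mm and grips with 3 to 60 N. Pads are 18 mm wide; open, the fingers measure 123 mm over their backs; the gripper's body (75 mm by 187 mm) begins 45 mm behind the grasp point.
Start: joints at [1.256, 0.689, -0.195, 1.565, 0.157, 0.902, -0.215], TCP at [0.214, -0.587, 0.239] pointing down, gripper open.
Joint ranges: [-3.01, 3.01], [-0.46, 2.08], [-1.47, 1.51], [0.13, 2.56], [-1, 4.14], [0.04, 2.09], [-2.66, 2.66]. Speed limits (rad/s): [2.57, 2.57, 3.14, 3.14, 3.14, 3.14, 3.14].

INTERFACE

Orientations are given as a rotation vector (axis times angle).
In Python, from rig import manip, get_image, camera_params, job_done gives the robot as it stands.
- The arm moves only by the shell command python3 -m crank 'ROWS' [FORCE]. ROWS is a JSON list of rows, 1 to 20 of them, each of 5 numbers: the opening from 0.0 (shut) to 1.0 (fully open), then dx, dy, dz in m, then a turn about the tool's z in rad; each row is the pose to reach, as a shift and turn from the pose commanded when the command began, along the tool's axes at that moment; what a row does not reach only later rows make up. A row lasts 1/8 s, in which the tool goes at most 0.0625 m and 0.188 rad, less where a joint would pass 70% of its speed; a pose out of reach is approached as far as the arm can. The fingers move at their own pace and stop on an object; FORCE is the grip in N (left out, the last holds). Time passes only in rows, so rows that do not move let the fingers close. It prints the time, the measured TCP pose, the force, the opening and the grip force at its end.
- manip.sense(): the state, without advancing time (a new reading comes with each control period).
- get_image(name): name is "scene" or "top"; returns the picture (400x640x3 uint8, red, green, blue); there is no depth.
- camera_params(name): a dict with "intrinsics" (3x3 intrinsics, pixels), "k1" (the pictures are not rectified: a ray, as slopes to the right and down, at radius r is drawn at 1 + k1 r^2 times it, then the intrinsics apply), "eye" and "orientation" of the camera in the world. Camera axes: x right, y down, z forward; pixel columns grow to the right and rows downward; lengths in m; the calibration is good to about 2 mm. A picture is of the moment at which its call begins. camera_params takes no time and is no camera call.
- job_done(): hands the job in; it is judged then, once.
The state is a dict: "time": time; "joint_pos": joint angles; "qvel": joint speeds; "joint_efforts": joint torques, N m; "position": TCP position; "orientation": TCP orientation; "ft_force": force on the tool from outside, world axes, zero at the start; "moment": the same for the moment, N m; "grip_width": opening from 0.0 (shut) to 1.0 (fully open); "grip_force": force on a finger pad.
Only numpy, scipy, OpenCV 4.12 (cv2) and the standard library are available. Lean on these libraries where they do the work, as an engineer would, in place of code of your own. Each camera call takes 0.05 s, during which the arm holds its last target. There are 200 camera calls.

## Working session

There is one attempt and no reset: what is moved stays moved. The work goes in short steps, Python scripts to look and compute and a shell command to move; the robot and the scene stay as the last step left them, time stands still between calls to the robot, and variables do not carry over. Pictures are saved under pics/ and viewed, at most 10 in all, crops included, and the job is handed in when it is done.

```bash
mkdir -p pics; ls
python3 - <<'E'
from rig import manip,get_image,camera_params
import cv2
for n in("scene","top"):
    im=get_image(n); cv2.imwrite(f"pics/{n}0.png",im[:,:,::-1]); print(n,camera_params(n))
print(manip.sense())
E
```

```text
pics
scene {'intrinsics': array([[494.0905254 ,   0.        , 323.52280714],
       [  0.        , 494.0905254 , 203.67062946],
       [  0.        ,   0.        ,   1.        ]]), 'k1': -0.15260065191403172, 'eye': array([-0.20888129,  0.76594201,  0.73223822]), 'orientation': array([-0.90992166,  2.30957248, -1.29573858])}
top {'intrinsics': array([[517.79323975,   0.        , 324.39154129],
       [  0.        , 517.79323975, 200.83116143],
       [  0.        ,   0.        ,   1.        ]]), 'k1': -0.11288837846814201, 'eye': array([0.17865446, 0.01553484, 1.50020417]), 'orientation': array([-2.15705874,  2.03476157, -0.22600639])}
{'time': 0.1, 'joint_pos': array([ 1.25581842,  0.68986849, -0.19451756,  1.56620851,  0.15727812,
        0.9025219 , -0.21510674]), 'qvel': array([-6.96341160e-05, -2.61820735e-03, -1.12634351e-03, -1.29795194e-03,
       -1.82600447e-04, -4.15574722e-04,  9.06161629e-04]), 'joint_efforts': array([-4.20037381e-03, -5.28500605e+01, -1.27200220e+00, -1.53836954e+01,
       -5.26001269e-02,  1.99842099e-03,  5.04515333e-05]), 'position': array([ 0.21336483, -0.58685922,  0.23801831]), 'orientation': array([-3.09238197e+00, -5.44891335e-01,  6.06932356e-04]), 'ft_force': array([-0.295791  ,  0.05705945,  0.54421945]), 'moment': array([-0.04598363,  0.01770485, -0.01053595]), 'grip_force': 0.0, 'grip_width': 1.00036785636007}
```

View pics/scene0.png

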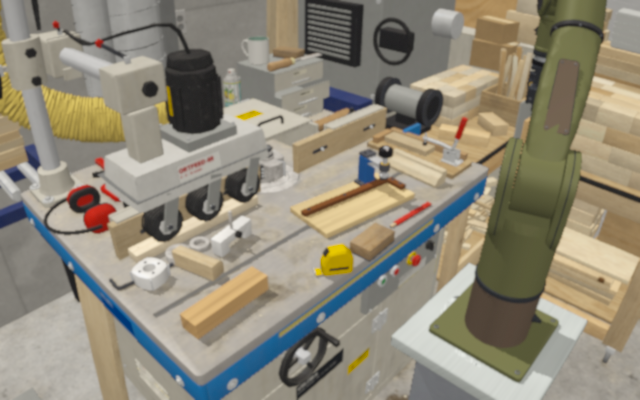

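View pics/top0.png

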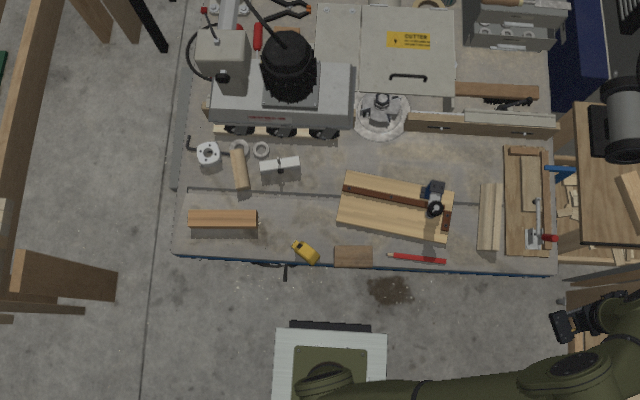

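```bash
cat > h.py <<'E'
import numpy as np,cv2
from scipy.spatial.transform import Rotation as R
from rig import camera_params
def cam(n):
    c=camera_params(n); return c["intrinsics"],c["k1"],np.array(c["eye"]),R.from_rotvec(c["orientation"]).as_matrix()
def ray(n,uv):
    K,k,e,M=cam(n); p=cv2.undistortPoints(np.array([[uv]],float),K,np.array([k,0,0,0.]))[0,0]
    return e,M@np.array([p[0],p[1],1.])
def at(n,uv,z):
    e,d=ray(n,uv); return e+d*(z-e[2])/d[2]
def proj(n,P):
    K,k,e,M=cam(n); rv=cv2.Rodrigues(M.T)[0]
    return cv2.projectPoints(np.atleast_2d(np.array(P,float)),rv,-M.T@e,K,np.array([k,0,0,0.]))[0][:,0]
def crop(n,im,x,y,w,h,s,out):
    cv2.imwrite(out,cv2.resize(im[y:y+h,x:x+w,::-1],None,fx=s,fy=s,interpolation=cv2.INTER_CUBIC))
E
python3 - <<'E'
import cv2
from h import *
t=cv2.imread("pics/top0.png")[:,:,::-1]; s=cv2.imread("pics/scene0.png")[:,:,::-1]
a=cv2.resize(t[150:270,180:340],None,fx=5,fy=5,interpolation=2)
crop("top",t,325,160,135,100,5.9,"pics/c1.png")
# composite: left top crop (4x) and scene crop (4x)
A=cv2.resize(t[195:270,180:380],None,fx=4,fy=4,interpolation=2); B=cv2.resize(s[255:330,170:370],None,fx=4,fy=4,interpolation=2)
cv2.imwrite("pics/c2.png",np.vstack([A,B])[:,:,::-1])
E
```

```text
(no output)
```

View pics/c1.png

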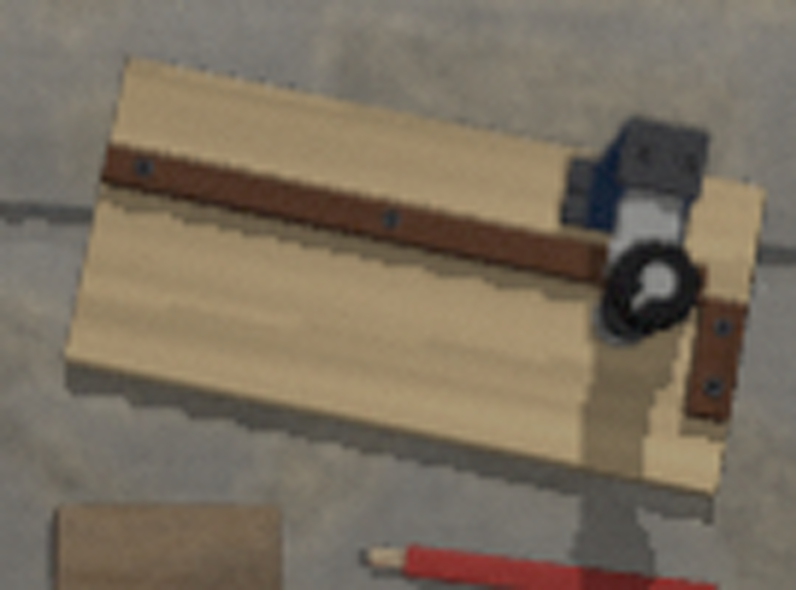

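View pics/c2.png

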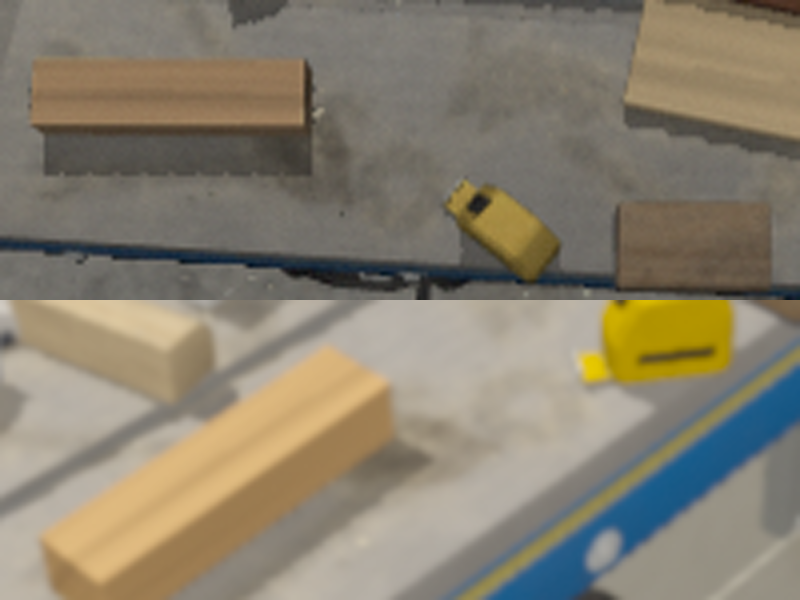

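```bash
cat >> h.py <<'E'
def fit(pts,model,x0):
    "pts: list of (cam,u,v), model: local xyz; pose x,y,yaw"
    from scipy.optimize import least_squares
    def T(p): c,s=np.cos(p[2]),np.sin(p[2]); return np.array([[c*a-s*b+p[0],s*a+c*b+p[1],z] for a,b,z in model])
    f=lambda p: np.concatenate([proj(q[0],w)[0]-q[1:] for q,w in zip(pts,T(p))])
    r=least_squares(f,x0,x_scale=[.1,.1,.1]); return r.x,r.fun.reshape(-1,2).round(1)
E
python3 - <<'E'
from h import *
q=lambda x0,y0,s,u,v:("top",(u+.5)/s+x0-.5,(v+.5)/s+y0-.5)
j=[(127,57),(765,190),(67,357),(717,492),(105,185)]
J,e=fit([q(325,160,5.9,*p) for p in j],[(.095,.165,.018),(.095,-.165,.018),(-.065,.165,.018),(-.065,-.165,.018),(.025,.165,.032)],[.4,-.15,-.2])
print("jig",J,e.tolist())
b=[(33,59),(304,59),(304,126),(31,126)]
B,e=fit([q(180,195,4,*p) for p in b],[(.025,.1,.04),(.025,-.1,.04),(-.025,-.1,.04),(-.025,.1,.04)],[.4,.3,0])
print("blank",B,e.tolist())
c,s=np.cos(J[2]),np.sin(J[2]); W=lambda a,b,z:[J[0]+c*a-s*b,J[1]+s*a+c*b,z]
print("seat",W(0,-.04,.018),"knob",W(0,-.095,.13))
for n in("scene","top"): print(n,proj(n,[W(0,-.095,.13),W(0,-.095,.16),W(-.065,.165,.018),W(-.065,-.165,.018),W(.095,.165,.018)]).round(1).tolist())
cB,sB=np.cos(B[2]),np.sin(B[2])
print(proj("scene",[[B[0]+cB*a-sB*b,B[1]+sB*a+cB*b,.04] for a,b in((.025,.1),(.025,-.1),(-.025,-.1),(-.025,.1))]).round(1).tolist())
E
```

```text
jig [ 0.50099431 -0.16551413 -0.14936239] [[0.0, -0.2], [0.8, -0.5], [-0.6, 0.6], [0.6, 0.7], [-0.8, -0.7]]
blank [0.44662196 0.33604916 0.06084357] [[-0.0, -0.0], [0.5, -0.2], [0.0, 0.1], [-0.5, 0.1]]
seat [np.float64(0.4950420087321116), np.float64(-0.20506877837241572), 0.018] knob [np.float64(0.4868575877547024), np.float64(-0.25945641716345486), 0.13]
scene [[385.1, 156.3], [385.9, 146.4], [326.3, 233.5], [415.1, 192.9], [289.1, 206.5]]
top [[434.5, 209.3], [436.8, 206.9], [335.3, 220.7], [446.7, 243.6], [346.2, 169.1]]
[[178.7, 313.7], [251.2, 265.6], [267.3, 275.1], [194.7, 325.8]]
```

```bash
cat >> h.py <<'E'
from rig import manip
def plan(*wps,fold=True):
    "wps: (x,y,z,angle of tool y in world); prints shifts along the present tool axes, turn, rows needed"
    s=manip.sense(); p=np.array(s["position"]); M=R.from_rotvec(s["orientation"]).as_matrix(); prev=np.zeros(4)
    a0=np.arctan2(M[1,1],M[0,1])
    print("t",round(s["time"],2),"pos",p.round(4),"yang",a0.round(3),"tilt",np.arccos(-M[2,2]).round(3),"q",np.round(s["joint_pos"],2),"F",np.round(s["ft_force"],1),"M",np.round(s["moment"],2),"w",round(s["grip_width"]*88,1),round(s["grip_force"],1))
    for x,y,z,a in wps:
        t=-(a-a0)
        if fold: t=(t+np.pi/2)%np.pi-np.pi/2
        d=np.append(M.T@(np.array([x,y,z])-p),t)
        print(d.round(4),"rows",round(max(np.linalg.norm((d-prev)[:3])/.0625,abs(d-prev)[3]/.188),1)); prev=d
J=np.array([0.50099431,-0.16551413,-0.14936239])
def W(a,b,z): c,s=np.cos(J[2]),np.sin(J[2]); return J[0]+c*a-s*b,J[1]+s*a+c*b,z
E
python3 - <<'E'
from h import *
plan((.5,-.35,.26,.061),(.58,-.1,.26,.061),(.5,.25,.2,.061),(.4448,.366,.1,.061))
E
```

```text
t 0.1 pos [ 0.2134 -0.5869  0.238 ] yang -1.222 tilt 0.002 q [ 1.26  0.69 -0.19  1.57  0.16  0.9  -0.22] F [-0.3  0.1  0.5] M [-0.05  0.02 -0.01] w 88.0 0.0
[ 0.3503 -0.1247 -0.0218 -1.283 ] rows 6.8
[ 0.511  -0.3323 -0.0215 -1.283 ] rows 4.2
[ 0.5554 -0.6884  0.0391 -1.283 ] rows 5.8
[ 0.5432 -0.8161  0.1393 -1.283 ] rows 2.6
```

```bash
python3 -m crank '[[1,0.05,-0.018,-0.003,-0.183],[1,0.1,-0.036,-0.006,-0.366],[1,0.15,-0.054,-0.009,-0.55],[1,0.2,-0.072,-0.013,-0.733],[1,0.25,-0.09,-0.016,-0.917],[1,0.3,-0.107,-0.019,-1.1],[1,0.35,-0.125,-0.022,-1.283],[1,0.39,-0.177,-0.022,-1.283],[1,0.43,-0.229,-0.022,-1.283],[1,0.47,-0.281,-0.022,-1.283],[1,0.51,-0.332,-0.022,-1.283],[1,0.52,-0.39,-0.012,-1.283],[1,0.528,-0.45,-0.002,-1.283],[1,0.535,-0.51,0.008,-1.283],[1,0.542,-0.57,0.018,-1.283],[1,0.549,-0.63,0.028,-1.283],[1,0.555,-0.688,0.039,-1.283],[1,0.555,-0.688,0.039,-1.283]]' 40
python3 -c "
from h import *
plan((.4448,.366,.08,.061),(.4448,.366,.018,.061))"
```

```text
time: 2.35
position: [0.4968, 0.2557, 0.1991]
orientation: [-2.137, -2.297, -0.002]
ft_force: [1.3, -0.7, 0.2]
grip_width: 0.999
grip_force: 0.0
t 2.35 pos [0.4968 0.2557 0.1991] yang 0.072 tilt 0.005 q [-0.29  0.68 -0.45  1.8   0.41  0.75 -0.88] F [ 1.3 -0.7  0.2] M [-0.04 -0.1  -0.  ] w 87.9 0.0
[ 0.1132 -0.0437  0.1197  0.0109] rows 2.7
[ 0.113  -0.0435  0.1817  0.0109] rows 1.0
```

```bash
python3 -m crank '[[1,0.04,-0.016,0.04,0.01],[1,0.08,-0.032,0.08,0.01],[1,0.113,-0.044,0.12,0.01],[1,0.113,-0.044,0.12,0.01],[1,0.113,-0.044,0.12,0.01],[1,0.113,-0.044,0.12,0.01]]'
python3 -c "
from h import *
plan((.4448,.366,.018,.061))"
```

```text
time: 3.1
position: [0.4511, 0.3574, 0.0807]
orientation: [2.166, 2.273, 0.002]
ft_force: [0.5, -0.2, 0.1]
grip_width: 1.001
grip_force: 0.0
t 3.1 pos [0.4511 0.3574 0.0807] yang 0.048 tilt 0.002 q [-0.57  0.87 -0.31  1.83  0.5   0.52 -1.17] F [ 0.5 -0.2  0.1] M [ 0.01 -0.11  0.07] w 88.1 0.0
[ 0.0089 -0.006   0.0627 -0.0131] rows 1.0
```

```bash
python3 -m crank '[[1,0.009,-0.006,0.03,-0.013],[1,0.009,-0.006,0.0625,-0.013],[1,0.009,-0.006,0.0625,-0.013],[1,0.009,-0.006,0.0625,-0.013],[0.4,0.009,-0.006,0.0625,-0.013],[0.4,0.009,-0.006,0.0625,-0.013],[0.4,0.009,-0.006,0.0625,-0.013],[0.4,0.009,-0.006,0.0625,-0.013],[0.4,0.009,-0.006,0.0625,-0.013]]' 40
python3 -c "
from h import *
plan((.4448,.366,.018,.061))"
```

```text
time: 4.22
position: [0.4432, 0.3679, 0.0174]
orientation: [2.149, 2.291, 0.001]
ft_force: [0.2, 0.2, 2.3]
grip_width: 0.562
grip_force: 40.0
t 4.22 pos [0.4432 0.3679 0.0174] yang 0.064 tilt 0.001 q [-0.63  0.97 -0.25  1.84  0.55  0.4  -1.22] F [0.2 0.2 2.3] M [-0.01 -0.22  0.08] w 49.5 40.0
[-0.002   0.0014 -0.0006  0.0031] rows 0.0
```

```bash
python3 -c "
from h import *
a,b=W(-.008,.085,0)[:2]
plan((.4432,.3679,.14,.064),(a,b,.14,-.149),(a,b,.06,-.149))"
```

```text
t 4.22 pos [0.4432 0.3679 0.0174] yang 0.064 tilt 0.001 q [-0.63  0.97 -0.25  1.84  0.55  0.4  -1.22] F [0.2 0.2 2.3] M [-0.01 -0.22  0.08] w 49.5 40.0
[ 1.000e-04  1.000e-04 -1.226e-01  1.000e-04] rows 2.0
[-0.4512  0.0338 -0.1227  0.2131] rows 7.2
[-0.4512  0.0337 -0.0427  0.2131] rows 1.3
```

```bash
python3 -m crank '[[0.4,0,0,-0.03,0],[0.4,0,0,-0.07,0],[0.4,0,0,-0.11,0],[0.4,-0.03,0.003,-0.123,0.02],[0.4,-0.08,0.006,-0.123,0.05],[0.4,-0.13,0.01,-0.123,0.08],[0.4,-0.18,0.014,-0.123,0.1],[0.4,-0.23,0.018,-0.123,0.12],[0.4,-0.28,0.022,-0.123,0.15],[0.4,-0.33,0.026,-0.123,0.18],[0.4,-0.38,0.03,-0.123,0.2],[0.4,-0.42,0.032,-0.123,0.213],[0.4,-0.451,0.034,-0.123,0.213],[0.4,-0.451,0.034,-0.123,0.213],[0.4,-0.451,0.034,-0.123,0.213],[0.4,-0.451,0.034,-0.123,0.213]]'
python3 - <<'E'
from h import *
from rig import get_image
t=get_image("top");s=get_image("scene")
A=cv2.resize(t[150:250,320:460],None,fx=5,fy=5,interpolation=2)
crop("scene",s,280,140,140,100,5,"pics/d2.png"); cv2.imwrite("pics/d1.png",A[:,:,::-1])
a,b=W(-.008,.085,0)[:2]
plan((a,b,.045,-.149))
E
```

```text
time: 6.22
position: [0.5055, -0.0786, 0.1402]
orientation: [-2.377, -2.052, -0.001]
ft_force: [-0.4, -0.1, -1.6]
grip_width: 0.566
grip_force: 40.0
t 6.33 pos [ 0.5056 -0.0789  0.1403] yang -0.147 tilt 0.0 q [ 0.31  0.72 -0.4   1.99  0.53  0.54 -0.61] F [ 0.7 -0.4 -1.6] M [ 0.03 -0.11  0.01] w 49.7 40.0
[-0.0014  0.0004  0.0953  0.0022] rows 1.5
```

View pics/d2.png

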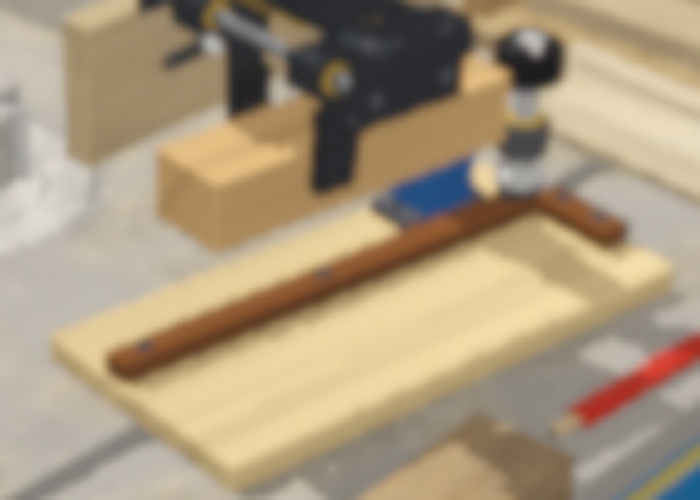

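```bash
python3 -m crank '[[0.4,-0.001,0,0.04,0.002],[0.4,-0.001,0,0.08,0.002],[0.4,-0.001,0,0.1,0.002],[0.4,-0.001,0,0.103,0.002],[0.4,-0.001,0,0.104,0.002],[0.4,-0.001,0,0.105,0.002],[0.4,-0.001,0,0.105,0.002],[0.4,-0.001,0,0.105,0.002]]'
python3 - <<'E'
from h import *
a,b=W(-.008,.085,0)[:2]
plan((a,b,.035,-.149),W(-.008,0.005,.035)+(-.149,))
E
```

```text
time: 7.32
position: [0.5057, -0.0814, 0.0357]
orientation: [2.382, 2.047, 0.001]
ft_force: [0.8, -0.1, -1.5]
grip_width: 0.563
grip_force: 40.0
t 7.33 pos [ 0.5057 -0.0814  0.0357] yang -0.151 tilt 0.001 q [ 0.2   0.9  -0.22  2.03  0.67  0.28 -0.74] F [ 0.8 -0.1 -1.5] M [ 0.05 -0.03 -0.05] w 49.6 40.0
[ 0.0011 -0.0001  0.0007 -0.0022] rows 0.0
[-0.0789  0.      0.0007 -0.0022] rows 1.3
```

```bash
python3 -m crank '[[0.4,0,0,0.001,0],[0.4,0,0,0.001,0],[0.4,0,0,0.001,0]]'; python3 -m crank '[[0.4,0,0,0.001,0],[0.4,0,0,0.001,0]]'
```

```text
time: 7.7
position: [0.5057, -0.0814, 0.0354]
orientation: [2.382, 2.047, 0.001]
ft_force: [-1.6, 0.3, 9.1]
grip_width: 0.564
grip_force: 40.0
time: 7.95
position: [0.5057, -0.0814, 0.0353]
orientation: [2.381, 2.046, 0.001]
ft_force: [-3.3, -0.0, 19.9]
grip_width: 0.563
grip_force: 40.0
```

```bash
python3 -m crank '[[0.4,0,0,-0.0015,0],[0.4,-0.01,0,-0.0015,0],[0.4,-0.025,0,-0.0015,0],[0.4,-0.04,0,-0.0015,0],[0.4,-0.055,0,-0.0015,0],[0.4,-0.07,0,-0.0015,0],[0.4,-0.08,0,-0.0015,0],[0.4,-0.085,0,-0.0015,0],[0.4,-0.085,0,-0.0015,0],[0.4,-0.085,0,-0.0015,0]]'; python3 -m crank '[[0.4,-0.003,0,0,0],[0.4,-0.005,0,0,0],[0.4,-0.007,0,0,0],[0.4,-0.007,0,0,0]]'
python3 -c "
from h import *
plan(W(-.008,-.01,.0355)+(-.149,))"
```

```text
time: 9.2
position: [0.4939, -0.1649, 0.0354]
orientation: [2.382, 2.047, 0.004]
ft_force: [1.0, 2.1, 7.1]
grip_width: 0.561
grip_force: 40.0
time: 9.7
position: [0.4931, -0.1708, 0.0354]
orientation: [2.381, 2.049, 0.006]
ft_force: [0.3, 5.5, 8.2]
grip_width: 0.561
grip_force: 40.0
t 9.7 pos [ 0.4931 -0.1708  0.0354] yang -0.15 tilt 0.004 q [ 0.41  0.91 -0.26  2.01  0.71  0.32 -0.59] F [0.3 5.5 8.2] M [ 0.81  0.   -0.02] w 49.3 40.0
[-0.0036 -0.001  -0.0001 -0.0007] rows 0.1
```

```bash
python3 -m crank '[[0.4,-0.0015,0,0.0,0],[0.4,-0.0015,0,0,0],[0.4,-0.0015,0,0,0]]'; python3 -m crank '[[0.4,-0.0015,0,0,0],[0.4,-0.0015,0,0,0],[0.4,-0.0015,0,0,0]]'
```

```text
time: 10.07
position: [0.4929, -0.1718, 0.0354]
orientation: [2.381, 2.049, 0.007]
ft_force: [0.9, 5.3, 8.6]
grip_width: 0.559
grip_force: 40.0
time: 10.45
position: [0.4929, -0.1718, 0.0354]
orientation: [-2.379, -2.05, -0.009]
ft_force: [1.5, 7.2, 7.7]
grip_width: 0.563
grip_force: 40.0
```

```bash
python3 -m crank '[[0.4,0,0.002,0,0],[0.4,0,0.004,0,0],[0.4,0,0.006,0,0],[0.4,0,0.006,0,0],[0.4,0,0.006,0,0]]'; python3 -m crank '[[0.4,0,0.001,0,0],[0.4,0,0.002,0,0],[0.4,0,0.002,0,0]]';python3 -m crank '[[0.4,0,0.001,0,0],[0.4,0,0.002,0,0],[0.4,0,0.002,0,0]]'
```

```text
time: 11.08
position: [0.4931, -0.1718, 0.0355]
orientation: [-2.374, -2.046, 0.003]
ft_force: [-10.2, 11.4, 20.4]
grip_width: 0.565
grip_force: 40.0
time: 11.45
position: [0.4932, -0.1719, 0.0356]
orientation: [-2.372, -2.044, 0.007]
ft_force: [-14.5, 11.9, 24.1]
grip_width: 0.565
grip_force: 40.0
time: 11.82
position: [0.4936, -0.172, 0.0356]
orientation: [-2.372, -2.042, 0.01]
ft_force: [-16.1, 13.6, 28.9]
grip_width: 0.563
grip_force: 40.0
```

```bash
python3 -m crank '[[0.4,0.003,-0.008,-0.001,0],[0.4,0.003,-0.008,-0.001,0],[0.4,0.003,-0.008,-0.001,0]]'
python3 - <<'E'
from h import *
from rig import get_image
t=get_image("top");s=get_image("scene")
A=cv2.resize(t[160:250,330:460],None,fx=4.5,fy=4.5,interpolation=2)[:300,:585];A=cv2.resize(t[170:245,355:460],None,fx=5.5,fy=5.5,interpolation=2)
B=cv2.resize(s[145:220,330:435],None,fx=5.5,fy=5.5,interpolation=2)[:,:,:]
m=np.vstack([A,B]); m=cv2.resize(m,None,fx=.72,fy=.72,interpolation=cv2.INTER_AREA); print(m.shape); cv2.imwrite("pics/e1.png",m[:,:,::-1])
plan(W(-.008,-.01,.0355)+(-.149,))
E
```

```text
time: 12.2
position: [0.4925, -0.1718, 0.0355]
orientation: [-2.382, -2.045, 0.002]
ft_force: [-4.3, 5.5, 5.1]
grip_width: 0.562
grip_force: 40.0
(593, 416, 3)
t 12.3 pos [ 0.4924 -0.1718  0.0355] yang -0.152 tilt 0.003 q [ 0.41  0.91 -0.27  2.    0.71  0.33 -0.59] F [-3.4  4.9  4.9] M [ 0.94  0.66 -0.34] w 49.4 40.0
[-0.0025 -0.0005 -0.     -0.0027] rows 0.0
```

View pics/e1.png

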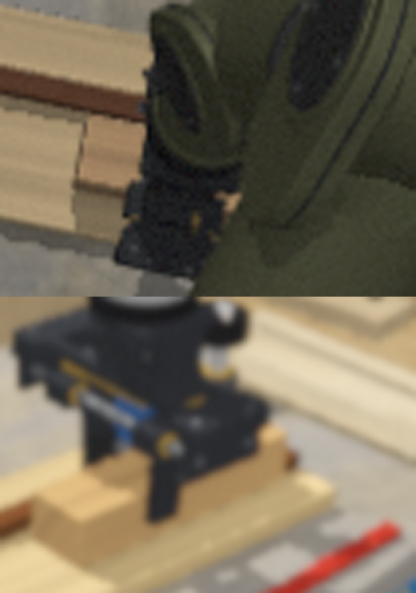

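Run:
```python
from h import *
c,s=np.cos(J[2]),np.sin(J[2])
for u,v in((85,117),(77,180)):
    p=at("top",(u/3.96+355,v/3.96+170),.058)[:2]-J[:2]; print(c*p[0]+s*p[1],-s*p[0]+c*p[1])
```

```text
0.012037686483841912 0.06128838365269225
-0.03477122135766616 0.058333050861248625
```

```bash
python3 -m crank '[[0.4,0.003,0,-0.001,0],[0.4,0.003,0,-0.001,0],[0.4,0.003,0,-0.001,0]]'; python3 -m crank '[[0.4,0,0.002,0,0],[0.4,0,0.004,0,0],[0.4,0,0.004,0,0]]'; python3 -c "
from h import *
plan(W(-.008,-.01,.0355)+(-.149,))"
```

```text
time: 12.68
position: [0.4944, -0.1702, 0.0366]
orientation: [2.382, 2.046, -0.0]
ft_force: [-0.2, 0.2, -1.2]
grip_width: 0.565
grip_force: 40.0
time: 13.05
position: [0.4983, -0.1702, 0.0367]
orientation: [2.383, 2.047, 0.0]
ft_force: [-0.6, -0.4, -0.9]
grip_width: 0.566
grip_force: 40.0
t 13.05 pos [ 0.4983 -0.1702  0.0367] yang -0.151 tilt 0.0 q [ 0.41  0.91 -0.28  1.99  0.7   0.34 -0.59] F [-0.6 -0.4 -0.9] M [-0.04 -0.05  0.01] w 49.8 40.0
[-0.0049 -0.006   0.0012 -0.0021] rows 0.1
```

```bash
python3 -m crank '[[0.4,0,0.0015,0,0],[0.4,0,0.003,0,0],[0.4,0,0.003,0,0]]'; python3 -m crank '[[0.4,0,0.001,0,0],[0.4,0,0.002,0,0],[0.4,0,0.002,0,0]]'; python3 -m crank '[[0.4,0,0.001,0,0],[0.4,0,0.002,0,0],[0.4,0,0.002,0,0]]'
```

```text
time: 13.42
position: [0.501, -0.1706, 0.0367]
orientation: [2.383, 2.048, 0.0]
ft_force: [-0.3, -0.7, -0.8]
grip_width: 0.564
grip_force: 40.0
time: 13.8
position: [0.5017, -0.1706, 0.0365]
orientation: [-2.382, -2.045, 0.003]
ft_force: [-2.6, 1.9, -0.8]
grip_width: 0.564
grip_force: 40.0
time: 14.18
position: [0.502, -0.1707, 0.0363]
orientation: [-2.381, -2.043, 0.006]
ft_force: [-6.4, 2.0, 0.6]
grip_width: 0.565
grip_force: 40.0
```

```bash
python3 -m crank '[[0.4,-0.001,-0.0015,0,0],[0.4,-0.002,-0.0015,0,0],[0.4,-0.003,-0.0015,0,0],[0.4,-0.003,-0.0015,0,0]]'; python3 -m crank '[[0.4,0,0,0.001,0],[0.4,0,0,0.0015,0],[0.4,0,0,0.0015,0]]';  python3 -c "
from h import *
plan(W(0,-.01,.0355)+(-.149,))"
```

```text
time: 14.68
position: [0.5014, -0.1732, 0.0364]
orientation: [-2.381, -2.045, 0.002]
ft_force: [-4.8, 3.6, -2.0]
grip_width: 0.564
grip_force: 40.0
time: 15.05
position: [0.5015, -0.1732, 0.0356]
orientation: [-2.382, -2.045, 0.002]
ft_force: [-6.0, 3.2, 5.1]
grip_width: 0.564
grip_force: 40.0
t 15.05 pos [ 0.5015 -0.1732  0.0356] yang -0.152 tilt 0.003 q [ 0.42  0.91 -0.29  1.97  0.7   0.35 -0.58] F [-6.   3.2  5.1] M [ 0.71  1.2  -0.62] w 49.6 40.0
[-0.0025 -0.0017  0.0001 -0.0028] rows 0.0
```

```bash
python3 -m crank '[[1,0,0,0,0],[1,0,0,0,0],[1,0,0,0,0],[1,0,0,-0.01,0],[1,0,0,-0.05,0],[1,0,0,-0.1,0],[1,0,0,-0.15,0],[1,0,0,-0.18,0],[1,0.06,-0.03,-0.18,-0.1],[1,0.12,-0.06,-0.18,-0.2],[1,0.12,-0.06,-0.18,-0.4],[1,0.12,-0.06,-0.18,-0.58],[1,0.12,-0.06,-0.18,-0.76],[1,0.12,-0.06,-0.18,-0.94],[1,0.12,-0.06,-0.18,-1.12]]'
python3 - <<'E'
from h import *
from rig import get_image
t=get_image("top");s=get_image("scene")
A=cv2.resize(t[165:250,340:460],None,fx=4.6,fy=4.6,interpolation=2)
B=cv2.resize(s[140:205,330:450],None,fx=4.6,fy=4.6,interpolation=2); m=np.vstack([A[:300],B[:298]]); cv2.imwrite("pics/f1.png",m[:,:,::-1]); print(m.shape)
plan(W(.0017,-.095,.18)+(-.149,))
E
```

```text
time: 16.92
position: [0.4617, -0.0465, 0.2159]
orientation: [0.922, 3.002, -0.001]
ft_force: [-0.3, -0.5, 0.2]
grip_width: 0.999
grip_force: 0.0
(598, 552, 3)
t 17.02 pos [ 0.4617 -0.0465  0.2156] yang 0.969 tilt 0.0 q [ 0.54  0.64 -0.86  2.04  0.7   0.78  0.22] F [-0.2 -1.1  0.8] M [ 0.02 -0.1  -0.01] w 87.9 0.0
[-0.1428 -0.1606  0.0356  1.1183] rows 5.9
```

View pics/f1.png

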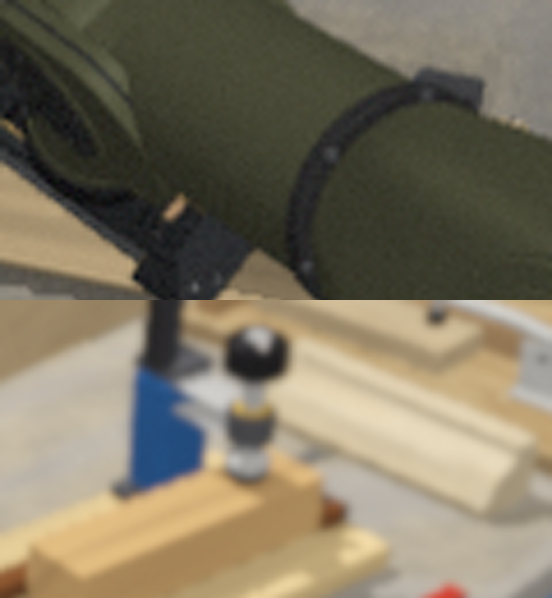

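```bash
python3 - <<'E'
from h import *
r=[ray("top",(435.3,208.4)),ray("scene",(385.7,151.7))]
A=np.zeros((3,3));b=np.zeros(3)
for e,d in r:
    d=d/np.linalg.norm(d);P=np.eye(3)-np.outer(d,d);A+=P;b+=P@e
print("knob tri",np.linalg.solve(A,b),W(.0017,-.095,.144))
E
python3 -m crank '[[1,-0.023,-0.026,0,-0.18],[1,-0.046,-0.052,0,-0.36],[1,-0.07,-0.08,0,-0.54],[1,-0.095,-0.107,0,-0.72],[1,-0.12,-0.135,0,-0.9],[1,-0.143,-0.161,0,-1.08],[1,-0.143,-0.161,0,-1.26],[1,-0.143,-0.161,0,-1.44],[1,-0.143,-0.161,0,-1.6],[1,-0.143,-0.161,0,-1.6],[1,-0.143,-0.161,0,-1.6]]' 25
python3 -c "
from h import *
plan(W(.0017,-.095,.13)+(-.149,))"
```

```text
knob tri [ 0.48594918 -0.25881056  0.14455491] (np.float64(0.4885386555501259), np.float64(-0.25970938822580103), 0.144)
time: 18.4
position: [0.4884, -0.26, 0.2153]
orientation: [1.498, -2.761, 0.0]
ft_force: [-0.0, -1.0, 0.0]
grip_width: 1.002
grip_force: 0.0
t 18.4 pos [ 0.4884 -0.26    0.2153] yang 2.565 tilt 0.001 q [ 1.05  0.92 -1.26  1.78  0.95  1.19  2.06] F [-0. -1.  0.] M [ 0.08 -0.16  0.01] w 88.2 0.0
[-4.000e-04  0.000e+00  8.530e-02 -4.275e-01] rows 2.3
```

```bash
python3 -m crank '[[1,0,0,0,-0.18],[1,0,0,0.01,-0.36],[1,0,0,0.03,-0.4],[1,0,0,0.055,-0.4],[1,0,0,0.075,-0.4],[1,0,0,0.085,-0.4],[1,0,0,0.085,-0.4],[1,0,0,0.085,-0.4],[1,0,0,0.085,-0.4]]' 30
python3 -c "
from h import *
plan(W(.0017,-.095,.13)+(-.149,))"
python3 -m crank '[[0.65,0,0,0,0],[0.55,0,0,0,0],[0.5,0,0,0,0],[0.5,0,0,0,0]]' 8
python3 -c "
from h import *
plan(W(.0017,-.095,.13)+(-.149,))"
```

```text
time: 19.52
position: [0.4889, -0.26, 0.131]
orientation: [-2.021, 2.404, -0.002]
ft_force: [0.1, 0.3, -0.1]
grip_width: 1.002
grip_force: 0.0
t 19.52 pos [ 0.4889 -0.26    0.131 ] yang 2.969 tilt 0.001 q [ 1.03  1.07 -1.25  1.85  1.14  1.16  2.32] F [ 0.1  0.3 -0.1] M [ 0.1  -0.05 -0.03] w 88.1 0.0
[-0.0002  0.0004  0.001  -0.0239] rows 0.1
time: 20.02
position: [0.4884, -0.2599, 0.1302]
orientation: [2.022, -2.405, 0.0]
ft_force: [-0.7, -0.3, -1.0]
grip_width: 0.568
grip_force: 0.0
t 20.02 pos [ 0.4884 -0.2599  0.1302] yang 2.969 tilt 0.0 q [ 1.03  1.07 -1.25  1.85  1.14  1.16  2.32] F [-0.7 -0.3 -1. ] M [ 0.14 -0.08 -0.02] w 50.0 0.0
[-0.0002 -0.0001  0.0002 -0.0236] rows 0.1
```

Close gently on the knob and watch the lateral force.

```bash
python3 -m crank '[[0.3,0,0,0,0],[0.3,0,0,0,0],[0.3,0,0,0,0]]' 15
python3 -c "
from h import *
plan(W(.0017,-.095,.13)+(-.149,))"
```

```text
time: 20.4
position: [0.4883, -0.2599, 0.1302]
orientation: [2.022, -2.404, -0.0]
ft_force: [-0.4, 0.4, 1.4]
grip_width: 0.474
grip_force: 15.0
t 20.4 pos [ 0.4883 -0.2599  0.1302] yang 2.969 tilt 0.0 q [ 1.03  1.07 -1.25  1.85  1.14  1.16  2.32] F [-0.4  0.4  1.4] M [0.17 0.03 0.  ] w 41.7 15.0
[-0.0002 -0.0002  0.0002 -0.0235] rows 0.1
```

```bash
python3 -m crank '[[0.3,0,0,0,0],[0.3,0,0,0.0002,0.1],[0.3,0,0,0.0004,0.2],[0.3,0,0,0.0006,0.3],[0.3,0,0,0.0008,0.4],[0.3,0,0,0.001,0.5],[0.3,0,0,0.0011,0.6],[0.3,0,0,0.0011,0.6]]' 30
python3 -c "
from h import *
plan(W(.0017,-.095,.13)+(-.149,))"
```

```text
time: 21.4
position: [0.4881, -0.2598, 0.1291]
orientation: [1.222, -2.893, -0.0]
ft_force: [-1.5, 0.8, -0.3]
grip_width: 0.467
grip_force: 30.0
t 21.4 pos [ 0.4881 -0.2598  0.1291] yang 2.37 tilt 0.001 q [ 1.    1.02 -1.15  1.86  1.09  1.07  1.76] F [-1.5  0.8 -0.3] M [ 0.23  0.21 -0.08] w 41.1 30.0
[-4.000e-04 -3.000e-04 -9.000e-04 -6.223e-01] rows 3.3
```

```bash
python3 -m crank '[[0.3,0,0,0.0002,0.1],[0.3,0,0,0.0004,0.2],[0.3,0,0,0.0006,0.3],[0.3,0,0,0.0008,0.4],[0.3,0,0,0.001,0.5],[0.3,0,0,0.0011,0.6]]'
python3 -c "
from h import *
plan()"
python3 -m crank '[[0.3,0,0,0.0002,0.1],[0.3,0,0,0.0004,0.2],[0.3,0,0,0.0006,0.3]]'
python3 -c "
from h import *
plan()"
```

```text
time: 22.15
position: [0.488, -0.2596, 0.1279]
orientation: [0.311, -3.125, -0.001]
ft_force: [-0.7, 0.6, -0.5]
grip_width: 0.47
grip_force: 30.0
t 22.15 pos [ 0.488  -0.2596  0.1279] yang 1.769 tilt 0.001 q [ 0.97  0.97 -1.05  1.86  1.04  0.98  1.21] F [-0.7  0.6 -0.5] M [0.24 0.23 0.14] w 41.3 30.0
time: 22.52
position: [0.488, -0.2594, 0.1273]
orientation: [-0.16, -3.137, -0.001]
ft_force: [-2.4, 0.6, 1.2]
grip_width: 0.468
grip_force: 30.0
t 22.52 pos [ 0.488  -0.2594  0.1273] yang 1.469 tilt 0.001 q [ 0.94  0.95 -0.99  1.86  1.    0.94  0.94] F [-2.4  0.6  1.2] M [0.26 0.22 0.19] w 41.1 30.0
```

```bash
for i in 1 2 3; do python3 -m crank '[[0.3,0,0,0.0003,0.15],[0.3,0,0,0.0006,0.3],[0.3,0,0,0.0006,0.3]]' | grep -E "posi|force"; done
```

```text
position: [0.488, -0.2594, 0.1268]
ft_force: [-1.8, 2.3, 0.5]
grip_force: 30.0
position: [0.4882, -0.2593, 0.1262]
ft_force: [-2.1, 2.4, 0.5]
grip_force: 30.0
position: [0.4883, -0.2593, 0.126]
ft_force: [-3.4, 3.1, 6.7]
grip_force: 30.0
```

```bash
python3 -c "
from h import *
plan()"
```

```text
t 23.65 pos [ 0.4883 -0.2593  0.126 ] yang 0.575 tilt 0.0 q [ 0.85  0.87 -0.8   1.86  0.87  0.8   0.15] F [-3.4  3.1  6.7] M [ 0.63  0.7  -0.1 ] w 41.3 30.0
```

```bash
python3 -m crank '[[0.3,0,0,-0.0005,0.15],[0.3,0,0,-0.0005,0.3],[0.3,0,0,-0.0005,0.3]]' | grep -E "posi|force";  python3 -m crank '[[0.3,0,0,0,0.15],[0.3,0,0,0,0.3],[0.3,0,0,0,0.3]]' | grep -E "posi|force"
```

```text
position: [0.4883, -0.2592, 0.126]
ft_force: [-2.4, 3.4, 2.3]
grip_force: 30.0
position: [0.4884, -0.2592, 0.126]
ft_force: [-3.0, 3.1, 1.0]
grip_force: 30.0
```

```bash
python3 -c "
from h import *
plan()"
```

```text
t 24.4 pos [ 0.4884 -0.2592  0.126 ] yang -0.025 tilt 0.001 q [ 0.78  0.83 -0.65  1.87  0.76  0.71 -0.34] F [-3.   3.1  1. ] M [ 0.77  0.45 -0.07] w 41.4 30.0
```

```bash
python3 -m crank '[[0.3,0,0,0,0.15],[0.3,0,0,0,0.3],[0.3,0,0,0,0.45],[0.3,0,0,0,0.6],[0.3,0,0,0,0.75],[0.3,0,0,0,0.75]]' | grep -E "posi|force"
python3 - <<'E'
from h import *
plan()
from rig import get_image
s=get_image("scene"); o=cv2.imread("pics/scene0.png")[:,:,::-1]
f=lambda i:cv2.resize(i[140:190,365:405],None,fx=8,fy=8,interpolation=2)
cv2.imwrite("pics/g1.png",np.hstack([f(o),f(s)])[:,:,::-1])
E
```

```text
position: [0.4887, -0.2593, 0.126]
ft_force: [-0.8, 2.9, 1.3]
grip_force: 30.0
t 25.15 pos [ 0.4887 -0.2593  0.126 ] yang -0.774 tilt 0.001 q [ 0.67  0.79 -0.45  1.87  0.57  0.61 -0.92] F [-0.8  2.9  1.3] M [ 0.85  0.36 -0.1 ] w 41.6 30.0
```

View pics/g1.png

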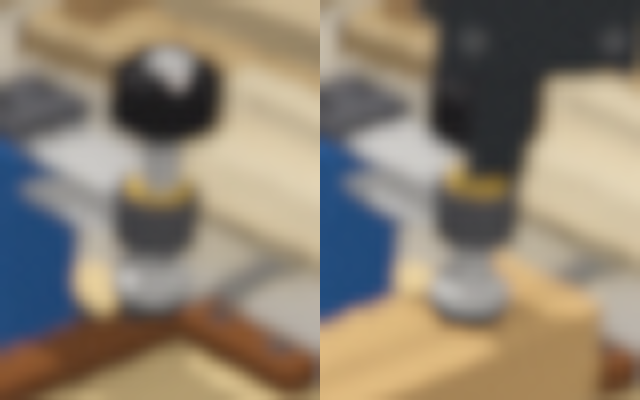

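```bash
python3 -m crank '[[0.7,0,0,0,0],[0.9,0,0,0,0],[0.9,0,0,0,0],[0.9,0,0,0,0],[0.9,0,0,-0.02,0],[0.9,0,0,-0.06,0],[0.9,0,0,-0.11,0],[0.9,0,0,-0.15,0]]' | grep -E "posi|force"
python3 - <<'E'
from h import *
plan((.45,.12,.3,-.774))
E
```

```text
position: [0.4886, -0.26, 0.2781]
ft_force: [0.7, -0.7, -0.7]
grip_force: 0.0
t 26.2 pos [ 0.4886 -0.26    0.2781] yang -0.781 tilt 0.001 q [ 0.76  0.59 -0.59  1.72  0.4   0.95 -0.77] F [ 0.7 -0.7 -0.7] M [-0.02 -0.06 -0.  ] w 78.9 0.0
[ 0.2428 -0.2948 -0.0222 -0.0066] rows 6.1
```

Move aside for a last look at the seat.

```bash
python3 -m crank '[[0.9,0.04,-0.05,-0.005,0],[0.9,0.08,-0.1,-0.01,0],[0.9,0.12,-0.15,-0.015,0],[0.9,0.16,-0.2,-0.02,0],[0.9,0.2,-0.25,-0.022,0],[0.9,0.243,-0.295,-0.022,0],[0.9,0.243,-0.295,-0.022,0],[0.9,0.243,-0.295,-0.022,0],[0.9,0.243,-0.295,-0.022,0]]' | grep -E "time|posi|force"
python3 - <<'E'
from h import *
from rig import get_image
s=get_image("scene");t=get_image("top")
f=lambda i:cv2.resize(i,(660,300),interpolation=2)
cv2.imwrite("pics/k1.png",np.vstack([f(t[185:245,350:482]),f(s[148:208,310:442])])[:,:,::-1])
E
```

```text
time: 27.32
position: [0.4502, 0.1181, 0.2978]
ft_force: [-0.9, 0.7, 0.6]
grip_force: 0.0
```

View pics/k1.png

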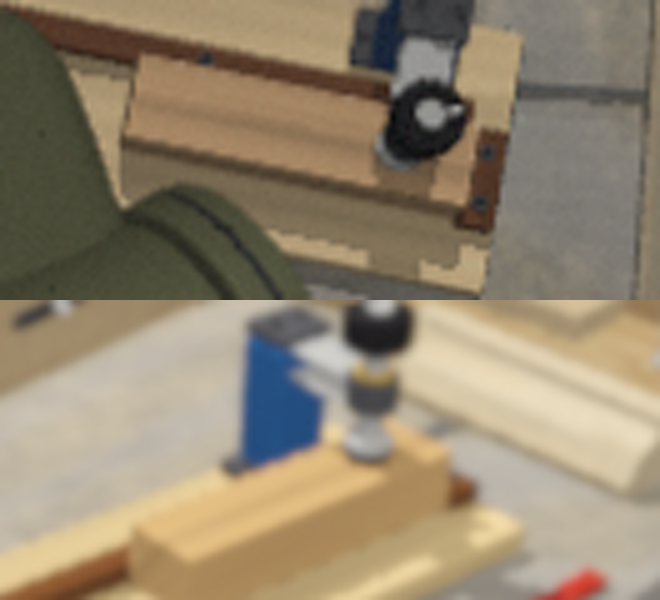

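```bash
python3 -c "
from rig import job_done
print(job_done())"
```

```text
the job is handed in; nothing more can be done
None
```

I handed the job in at about 27 s of robot time: the blank lies against the fence and end stop, and the foot holds it at an estimated 50 N (about a quarter turn past contact; force inferred from the turn, not measured). The handed-in result did not report a verdict.

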